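# Replace a worn port cap with a clip cover and hold it pressed

### The job

The port of the detector housing is closed by a worn push-in cap: pull that cap out and drop it into the open reject box. Then fit the loose snap cover over the port, its plug in the hole and its two ends under the two spring clips: press it straight down until it clicks and lies fully home on the housing. Do not let go: keep pressing the cover down with about 10 to 15 N, and finish the program while still pressing; leave the other things on the table where they are.

Things in the scene. Friction and masses are not known exactly. Their poses are not given: they have to be found in the camera images.
- housing: fixed grey detector housing: block 96 (x) x 80 (y) x 45 mm high on a dark flange 134 x 92 x 6 mm. Origin: centre of its underside, on the table; z up. A round port in the middle of its flat top; a bent steel spring clip at the middle of each short end (+x and -x). To its +y and -y sides nothing stands above the top face. The seated cover's origin lies 29 mm above this origin.
- port (a point): centre of the port's mouth, in the plane of the housing's flat top (45 mm above the table). The port is a blind round hole 38 mm across, 19 mm deep, slightly chamfered. The clips are 26 mm wide and rise 20 mm above this plane; their knees bend inward to 34 mm from the port's axis, 8.5 mm above this plane, their tips flare out to 41 mm
- clip_a (a joint): spring clip at the housing's +x end: how far it is bent outward, rad; 0 at rest, about 0.08 while the cover's edge passes, back to about 0 (below 0.03) once the cover has snapped under it
- clip_b (a joint): the same for the spring clip at the housing's -x end
- old_cap: worn black round cap, 33 mm diameter, 35 mm tall, standing loosely in the port at the start and sticking out 16 mm above the housing's top. Origin: centre of its underside; z up along its axis. Lifts straight out.
- reject_box: fixed open steel box, 116 x 116 x 50 mm high outside, walls and floor 4 mm thick. Origin: centre of its underside, on the table.
- cover: loose black plastic snap cover, about 70 g, standing on its plug at the start. Origin: centre of the plug's underside; z up. From below: round plug 34 mm in diameter, 16 mm long, chamfered foot; plate 74 (x) x 52 (y) x 5 mm (16 to 21 mm above the origin); grip rib on top, see rib. It goes on with its x axis along the housing's x axis, either way round, and rests with the plate on the flat top.
- rib (a point): middle of the cover's upright grip rib, 33 mm above the cover's origin; the rib is 40 (along x) x 14 (along y) mm and reaches from 21 to 44.5 mm above the origin. Pressing down: the clips meet the plate's ends some 12 mm before it is home; passing them takes about 6 to 12 N, then the force drops suddenly and the plate lands on its seat.
- fork_clamp: bystander: black slotted clamp lying flat, 62 x 28 x 10 mm; origin under its centre
- screw_tin: bystander: round tin, 66 mm diameter, 27 mm high; origin under its centre
- hex_driver: bystander: screwdriver-like hex driver lying down, 213 mm long, handle 29 mm thick; origin under its centre. Behind it stands the monitor: x from 0.58 m onward, y from -0.08 to -0.62 m in the base frame
- slide_box: bystander: small box 35 x 85 x 34 mm; origin under its centre
- post_holder: bystander: black post holder on a square base, 50 x 54 x 51 mm; origin under its centre. Just behind it stands the fixed spectrometer, up to 0.32 m tall: x from 0.47 m onward, y from 0.08 to 0.48 m in the base frame; keep the arm clear of it
- lens_tube: bystander: black tube standing on end, 30 mm diameter, 30 mm high; origin under its centre
- memory_stick: bystander: memory stick lying flat, 18 x 46 x 8 mm; origin under its centre
Mind the look-alikes: they are no part of the job. What is shaped like the old_cap but red is not meant.

How it is judged:
By the outcome, as a careful person would: the job done as asked, in the order asked, and still so for the second after the job is handed in, while the arm keeps its last pose, push and grip.
It also fails if it takes over 61 s, if anything falls off the work surface, if the arm or the gripper's body presses on something with over 40 N, if the wrist force passes 120 N, or if a joint passes its speed limit or range.

### The arm

A 6-joint arm with a two-finger parallel gripper is mounted at the origin on a cart in front of the work surface, level with it; the furniture and walls round the work are solid. World frame = base frame: x ahead of the robot, y to its left, z up, the work surface at z = 0. Lengths are in m, angles in degrees, forces in N, time in s.
With the tool pointing down it reaches from about 0.375 to 0.9 m from the base axis. Payload 3.1 kg.
Tool frame: the origin (TCP) lies on the centre line of the jaws, within the pads' length; the fingertips stand 25 mm ahead of it and the grasp point (between the pads) lies 6 mm ahead of it; z points along the fingers, y is the line along which they close (so a half turn about z gives the same grasp; the last joint's range is limited). The gripper opens to 87 mm and grips with 3 to 60 N. Pads are 19 mm wide; open, the fingers measure 117 mm over their backs; the gripper's body (75 mm by 190 mm) begins 51 mm behind the grasp point.
Start: joints at [-74.055, 30.224, 82.088, -0, 67.689, -10.227], TCP at [0.276, -0.561, 0.248] pointing down, gripper open.
Joint ranges: [-176.69, 176.69], [-43.24, 126.21], [12.49, 139.97], [-82, 262], [0, 151.66], [-163.58, 163.58]. Speed limits (degrees/s): [159.86, 159.86, 180, 180, 180, 180].

### API

Orientations are given as a 3x3 rotation matrix whose columns are the frame's x, y, z axes.
In Python, from rig import * gives the robot as it stands.
- The arm moves only by the tool step_arm, never from a script. Its argument "steps" is a list of rows, each a list of 7 numbers: the shift along the tool's x, y, z normalised to -1 to 1, where 1 is 0.3 m, then the turn, a rotation vector about the tool's x, y, z normalised to -1 to 1, where 1 is 45 degrees, then the gripper's target within -1 to 1 (shut at 1, half-way at 0, fully open at -1). A call has 1 to 8 rows; each row is the pose to reach, as a shift and turn from the pose commanded when the call began, along the tool's axes at that moment; what a row does not reach only later rows make up. A row lasts 1/12 s, in which the tool goes at most 41.7 mm and 7.16 degrees, less where a joint would pass 70% of its speed; a pose out of reach is approached as far as the arm can. A call with a number of a shift or a turn outside -1 to 1 is refused whole. A call with a gripper value outside its range is refused whole. The fingers move at their own pace and stop on an object; the grip force is fixed at half the most. Time passes only in rows, so rows that repeat a pose let the fingers close. It gives the time, the measured TCP pose, the force, the opening and the grip force at its end, in the units of the state.
- read_state(): the state, without advancing time (a new reading comes with each control period).
- capture(name): name is "scene" or "top"; returns a dict with "image" (480x640x3 uint8, red, green, blue), "vertical_fov" (degrees; the focal length in pixels is half the picture's height over the tangent of half this angle, whatever the lens; pixels are square), "cx", "cy" (the principal point, pixels), "world_from_camera" (4x4, takes a point from camera to world coordinates). Camera axes: x right, y down, z forward; pixel columns grow to the right and rows downward; lengths in m; the calibration is good to about 2 mm. A picture is of the moment at which its call begins. There is no depth.
- hand_in(): hands the job in; it is judged then, once.
The state is a dict: "time_s": time; "joint_positions": joint angles; "qvel": joint speeds; "tau": joint torques, N m; "position": TCP position; "tcp_rot": TCP orientation; "force": force on the tool from outside, world axes, zero at the start; "moment": the same for the moment, N m; "opening": opening from 0.0 (shut) to 1.0 (fully open); "grasp_force": force on a finger pad.
Only numpy, scipy, OpenCV 4.12 (cv2) and the standard library are available. Lean on these libraries where they do the work, as an engineer would, in place of code of your own. Each camera call takes 0.05 s, during which the arm holds its last target. There are 200 camera calls.

## Working session

There is one attempt and no reset: what is moved stays moved. The work goes in short steps, Python scripts to look and compute and a tool call to move; the robot and the scene stay as the last step left them, time stands still between calls to the robot, and variables do not carry over. Pictures are saved under pics/ and viewed, at most 10 in all, crops included, and the job is handed in when it is done.

Besides the shell and the picture viewer there is one more tool, called after "Call:" in YAML: its name, and indented under it one key for each argument. step_arm: Moves the arm, as the interface text tells. Scaled input: -1 to 1 covers 0.3 m each way for a shift and 45 degrees each way for a turn. Its arguments: {"type":"object","properties":{"steps":{"type":"array"}},"required":["steps"]}

```bash
mkdir -p pics; cat > h.py <<'E'
from rig import *
import numpy as np, cv2
def snap(n,f):
    c=capture(n); cv2.imwrite('pics/'+f,c['image'][:,:,::-1]); np.savez('pics/'+f+'.npz',**{k:c[k] for k in('vertical_fov','cx','cy','world_from_camera','image')}); return c
def load(f): return dict(np.load('pics/'+f+'.npz'))
def ray(c,u,v):
    f=240/np.tan(np.radians(c['vertical_fov'])/2); T=c['world_from_camera']
    d=T[:3,:3]@np.array([(u-c['cx'])/f,(v-c['cy'])/f,1]); return T[:3,3],d/np.linalg.norm(d)
def atz(c,u,v,z):
    o,d=ray(c,u,v); return o+d*(z-o[2])/d[2]
def tri(*l):
    A=0;b=0
    for c,u,v in l:
        o,d=ray(c,u,v); P=np.eye(3)-np.outer(d,d); A=A+P; b=b+P@o
    return np.linalg.solve(A,b)
def pix(c,p):
    f=240/np.tan(np.radians(c['vertical_fov'])/2); T=c['world_from_camera']
    q=T[:3,:3].T@(np.array(p)-T[:3,3]); return q[0]/q[2]*f+c['cx'],q[1]/q[2]*f+c['cy']
E
python3 - <<'E'
from h import *
for n in('scene','top'):
    c=snap(n,n+'0.png'); print(n,c['vertical_fov'],c['cx'],c['cy'],np.round(c['world_from_camera'],3))
s=read_state(); print(s)
E
```

```text
scene 48.8022526987984 323.3756538538789 240.49386419618025 [[-0.71  -0.468  0.527 -0.114]
 [-0.705  0.469 -0.533  0.568]
 [ 0.002 -0.749 -0.663  0.917]
 [ 0.     0.     0.     1.   ]]
top 54.081298315515205 317.9046043702173 238.80723474027656 [[-0.012 -0.998  0.068  0.448]
 [-1.     0.012  0.01  -0.122]
 [-0.011 -0.068 -0.998  1.305]
 [ 0.     0.     0.     1.   ]]
{'time_s': 0.1, 'joint_positions': array([-7.40569072e+01,  3.02735613e+01,  8.21474500e+01, -7.77168783e-05,
        6.76894500e+01, -1.02256385e+01]), 'qvel': array([ 0.01438739, -0.03008415, -0.22111586,  0.05340235,  0.10275812,
       -0.10154445]), 'tau': array([ 2.53448854e-05, -4.40988028e+01, -1.77150500e+01,  6.34493446e-02,
        5.33559930e-02, -4.13491159e-05]), 'position': array([ 0.27551099, -0.56033354,  0.24667913]), 'tcp_rot': array([[ 8.97499046e-01,  4.41016077e-01, -5.30769942e-04],
       [ 4.41016264e-01, -8.97497198e-01,  1.85340907e-03],
       [ 3.41018661e-04, -1.89751105e-03, -9.99998142e-01]]), 'force': array([-0.28898633,  0.02582569,  0.93636188]), 'moment': array([-0.00603561, -0.0151109 , -0.07725417]), 'grasp_force': 0.0, 'opening': 1.0025768327596372}
```

View pics/scene0.png

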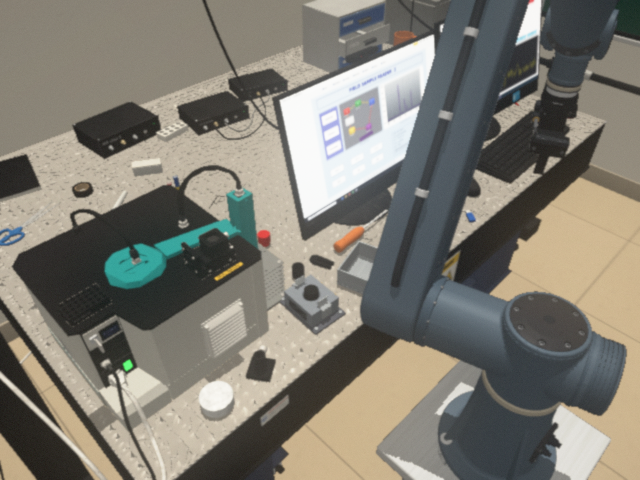

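View pics/top0.png

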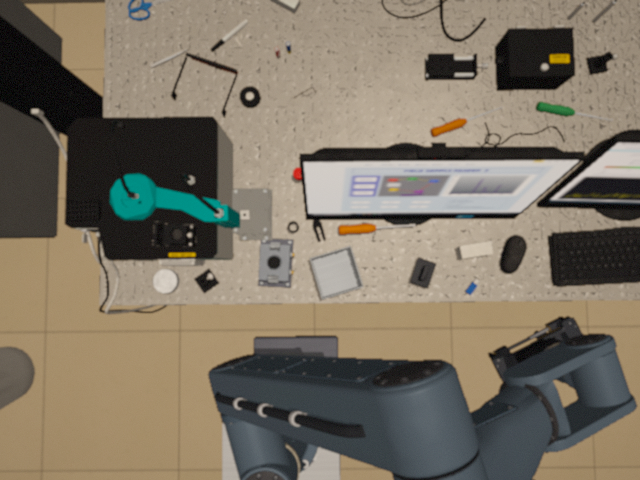

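The top view shows the housing with the old cap at (274,262), reject box at (335,273), and a dark plate with rib at (423,272), probably the cover. Possible confusions: the lens tube (293,228), red cap (298,174), fork clamp (319,230), and post holder (207,281). In the scene view, the cap is at (311,292) and the cover is hidden behind the arm. I'll check an enlarged crop.

```bash
python3 - <<'E'
from h import *
t=load('top0.png');s=load('scene0.png')
a=cv2.resize(t['image'][215:305,245:445],None,fx=4,fy=4,interpolation=cv2.INTER_CUBIC)
b=cv2.resize(s['image'][225:345,255:395],None,fx=2,fy=2,interpolation=cv2.INTER_CUBIC)
o=np.zeros((600,800,3),np.uint8);o[:360]=a;o[360:600,:280]=b
# hough-free: print est
cv2.imwrite('pics/crop1.png',o[:,:,::-1])
for n,u,v,z in(('port/cap top',274,262,.061),('box',335,273,.05),('cover',423,272,.0445)):print(n,atz(t,u,v,z))
E
```

```text
port/cap top [0.47300734 0.00809785 0.061     ]
box [ 0.44207315 -0.15311649  0.05      ]
cover [ 0.44201163 -0.38797824  0.0445    ]
```

View pics/crop1.png

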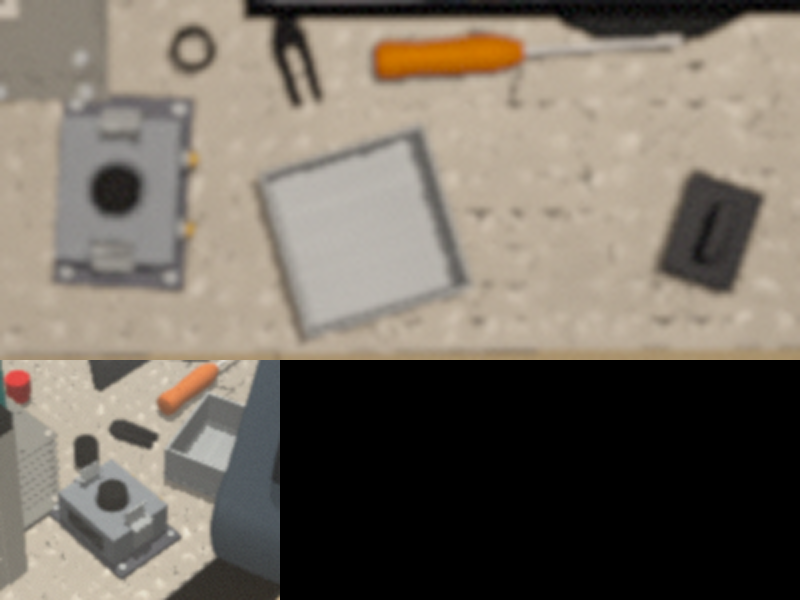

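```bash
python3 - <<'E'
from h import *
np.set_printoptions(precision=4,suppress=True)
t=load('top0.png');s=load('scene0.png')
C=lambda x,y:(245+(x-1.5)/4,215+(y-1.5)/4)
S=lambda x,y:(255+(x-.5)/2,225+(y-360.5)/2)
print('cap tri',tri((t,*C(117,189)),(s,*S(113,487))))
fl=[atz(t,*C(*p),.006)for p in((68,97),(192,97),(183,288),(55,282))];print('fl',np.array(fl),np.mean(fl,0))
cl=[atz(t,*C(*p),.062)for p in((121,124),(113,255))];print('clips',cl,np.mean(cl,0),np.degrees(np.arctan2(*(cl[0]-cl[1])[[1,0]])))
bx=[atz(t,*C(*p),.05)for p in((258,180),(415,128),(467,285),(305,338))];print('box',np.mean(bx,0))
cv=[atz(t,*C(*p),.021)for p in((693,170),(763,192),(728,293),(657,268))];print('cover',np.array(cv),np.mean(cv,0))
d=(cv[0]+cv[1]-cv[2]-cv[3])/2;print(np.linalg.norm(d),np.degrees(np.arctan2(d[1],d[0])))
for z in(0,.05,.1,.2,.3):print(z,'plate R corner',atz(t,271,240,z),'box corner',atz(t,232,258,z), 'scene corner',atz(s,268,330,z))
print('scene boxtopcorner tri',tri((t,217,258),(s,152,331)))
b=cv2.resize(s['image'][170:370,100:360],None,fx=3,fy=3,interpolation=cv2.INTER_CUBIC)
cv2.imwrite('pics/crop2.png',b[:,:,::-1])
E
```

```text
cap tri [0.4742 0.0094 0.0586]
fl [[ 0.5386  0.0478  0.006 ]
 [ 0.5375 -0.0382  0.006 ]
 [ 0.4059 -0.0309  0.006 ]
 [ 0.411   0.0572  0.006 ]] [0.4732 0.009  0.006 ]
clips [array([0.5163, 0.0054, 0.062 ]), array([0.4299, 0.0112, 0.062 ])] [0.4731 0.0083 0.062 ] -3.799272922467115
box [ 0.4427 -0.1529  0.05  ]
cover [[ 0.4825 -0.3801  0.021 ]
 [ 0.4669 -0.4272  0.021 ]
 [ 0.3989 -0.4016  0.021 ]
 [ 0.4163 -0.354   0.021 ]] [ 0.4411 -0.3907  0.021 ]
0.0719425714771028 -21.060907112954467
0 plate R corner [0.5355 0.0225 0.    ] box corner [0.4867 0.1313 0.    ] scene corner [0.4924 0.1266 0.    ]
0.05 plate R corner [0.5322 0.017  0.05  ] box corner [0.4852 0.1216 0.05  ] scene corner [0.4593 0.1506 0.05  ]
0.1 plate R corner [0.5288 0.0115 0.1   ] box corner [0.4838 0.1119 0.1   ] scene corner [0.4263 0.1747 0.1   ]
0.2 plate R corner [0.5221 0.0004 0.2   ] box corner [0.4808 0.0925 0.2   ] scene corner [0.3602 0.2228 0.2   ]
0.3 plate R corner [ 0.5154 -0.0106  0.3   ] box corner [0.4779 0.0732 0.3   ] scene corner [0.2941 0.2708 0.3   ]
scene boxtopcorner tri [0.5388 0.2478 0.0707]
```

View pics/crop2.png

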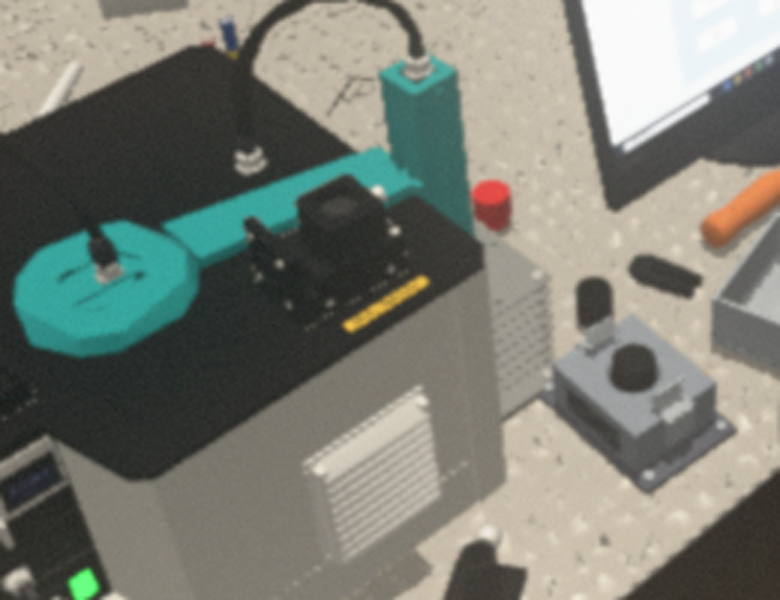

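```bash
python3 - <<'E'
from h import *
np.set_printoptions(precision=4,suppress=True)
t=load('top0.png');s=load('scene0.png')
print('vent corner',tri((t,271,240),(s,283.3,261.7)))
print('main corner',tri((t,232,258),(s,261,260)), atz(s,268,332,0))
for x in(.53,.56,.6):
  for y in(.02,.04): print(x,y,pix(s,(x,y,0)),pix(s,(x,y,.12)))
E
```

```text
vent corner [0.537  0.0193 0.103 ]
main corner [0.4925 0.1056 0.1954] [ 0.4882  0.1302 -0.    ]
0.53 0.02 (np.float64(292.10502162835485), np.float64(295.6022065300468)) (np.float64(290.0937686723753), np.float64(258.35863470503864))
0.53 0.04 (np.float64(285.76284808149234), np.float64(300.1197244054943)) (np.float64(283.2939469180504), np.float64(262.84339875983716))
0.56 0.02 (np.float64(283.5213598873025), np.float64(288.98595062750724)) (np.float64(280.9563816699491), np.float64(251.79550615490368))
0.56 0.04 (np.float64(277.18622725918846), np.float64(293.38942114553635)) (np.float64(274.16522516666714), np.float64(256.1593663602883))
0.6 0.02 (np.float64(272.4072432074861), np.float64(280.41922906942625)) (np.float64(269.14870571148015), np.float64(243.3143840164638))
0.6 0.04 (np.float64(266.0840106044937), np.float64(284.677215430491)) (np.float64(262.3721182184439), np.float64(247.52447627599744))
```

Target chosen: the black cap in the port at about (0.473, 0.009), with its top at z≈0.059 against a nominal 0.061. The red cap and the lens tube are rejected. Next I'll compute the moves.

```bash
cat >> h.py <<'E'
from scipy.spatial.transform import Rotation as Ro
np.set_printoptions(precision=4,suppress=True)
def go(p,yaw):
    s=read_state();R=s['tcp_rot'];a=np.radians(yaw);c,q=np.cos(a),np.sin(a)
    G=np.array([[c,q,0],[q,-c,0],[0,0,-1]])
    d=R.T@(np.array(p)-s['position'])/.3; w=np.degrees(Ro.from_matrix(R.T@G).as_rotvec())/45
    print('t %.2f'%s['time_s'],s['position'],'F',s['force'],'open %.3f g %.1f'%(s['opening'],s['grasp_force']),'d',d,w,'rows %.1f %.1f'%(np.linalg.norm(d)*.3/.0417,np.linalg.norm(w)*45/7.16))
E
python3 -c "
from h import *
go((.4735,.009,.16),-3.5)"
```

```text
t 0.10 [ 0.2755 -0.5603  0.2467] F [-0.289   0.0258  0.9364] open 1.003 g 0.0 d [ 1.4292 -1.4116  0.2921] [-0.0025  0.0002  0.6593] rows 14.6 4.1
```

Call:
step_arm:
  steps:
    - [0.09,-0.09,0,0,0,0,-1]
    - [0.18,-0.18,0,0,0,0,-1]
    - [0.27,-0.27,0,0,0,0,-1]
    - [0.36,-0.36,0,0,0,0,-1]
    - [0.45,-0.45,0,0,0,0,-1]
    - [0.54,-0.54,0,0,0,0,-1]
    - [0.63,-0.62,0,0,0,0,-1]
    - [0.71,-0.7,0,0,0,0,-1]

```text
time_s: 0.77
position: [0.3745, -0.2763, 0.2473]
tcp_rot: [[0.898, 0.441, -0.0], [0.441, -0.898, 0.001], [0.0, -0.001, -1.0]]
force: [0.4, -0.1, -0.6]
opening: 1.0
grasp_force: 0.0
```

```bash
python3 -c "
from h import *
go((.4735,.009,.16),-3.5)"
```

```text
t 0.77 [ 0.3745 -0.2763  0.2473] F [ 0.4177 -0.1228 -0.5621] open 1.000 g 0.0 d [ 0.7156 -0.7078  0.2918] [-0.001   0.      0.6592] rows 7.5 4.1
```

Call:
step_arm:
  steps:
    - [0.09,-0.09,0.03,0,0,0.08,-1]
    - [0.18,-0.18,0.06,0,0,0.16,-1]
    - [0.27,-0.27,0.1,0,0,0.24,-1]
    - [0.36,-0.36,0.14,0,0,0.33,-1]
    - [0.45,-0.45,0.18,0,0,0.41,-1]
    - [0.54,-0.54,0.22,0,0,0.5,-1]
    - [0.63,-0.62,0.26,0,0,0.58,-1]
    - [0.715,-0.707,0.29,0,0,0.66,-1]

```text
time_s: 1.43
position: [0.4734, 0.0083, 0.1596]
tcp_rot: [[0.998, -0.065, -0.001], [-0.065, -0.998, 0.0], [-0.001, -0.0, -1.0]]
force: [0.8, -0.5, 0.8]
opening: 1.0
grasp_force: 0.0
```

```bash
python3 -c "
from h import *
go((.4735,.009,.0735),-3.5)
c=snap('scene','s2.png')
cv2.imwrite('pics/s2c.png',cv2.resize(c['image'][100:360,220:580],None,fx=2.2,fy=2.2,interpolation=cv2.INTER_CUBIC)[:,:,::-1])"
```

```text
t 1.43 [0.4734 0.0083 0.1596] F [ 0.7551 -0.5323  0.8292] open 1.000 g 0.0 d [ 0.0003 -0.0023  0.2868] [-0.0001  0.0009 -0.0045] rows 2.1 0.0
```

View pics/s2c.png

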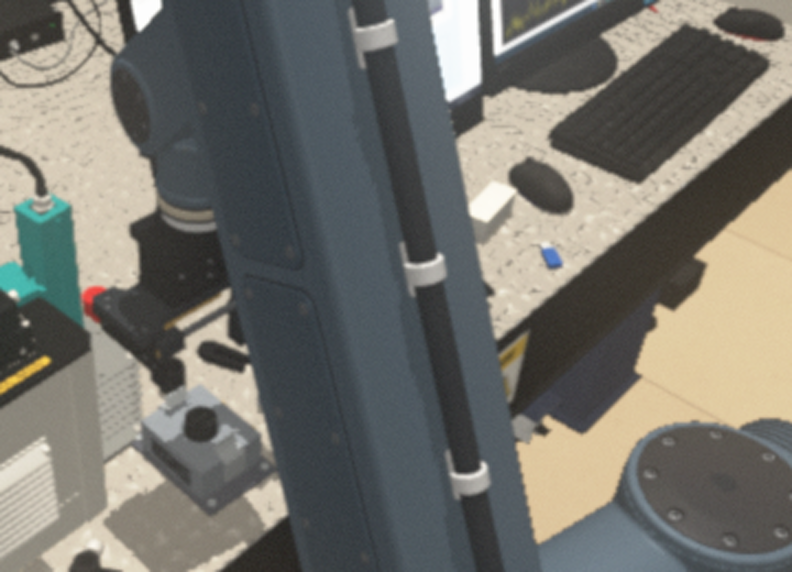

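The gripper hovers over the cap (cap at crop (202,422)) with one finger visible at (170,370). It is clear of the spectrometer and vent box. Descending.

Call:
step_arm:
  steps:
    - [0,0,0.09,0,0,0,-1]
    - [0,0,0.18,0,0,0,-1]
    - [0,0,0.25,0,0,0,-1]
    - [0,0,0.285,0,0,0,-1]
    - [0,0,0.285,0,0,0,0.5]
    - [0,0,0.285,0,0,0,1]
    - [0,0,0.285,0,0,0,1]
    - [0,0,0.285,0,0,0,1]

```text
time_s: 2.15
position: [0.4739, 0.0062, 0.076]
tcp_rot: [[0.998, -0.062, 0.002], [-0.062, -0.998, -0.0], [0.002, 0.0, -1.0]]
force: [1.0, 0.3, 1.3]
opening: 0.782
grasp_force: 0.0
```

Call:
step_arm:
  steps:
    - [0,0,0,0,0,0,1]
    - [0,0,0,0,0,0,1]
    - [0,0,0,0,0,0,1]
    - [0,0,0,0,0,0,1]

```text
time_s: 2.48
position: [0.4734, 0.0064, 0.0755]
tcp_rot: [[0.998, -0.062, 0.001], [-0.062, -0.998, -0.0], [0.001, 0.0, -1.0]]
force: [0.5, 0.7, 0.6]
opening: 0.479
grasp_force: 0.0
```

Call:
step_arm:
  steps:
    - [0,0,0,0,0,0,1]
    - [0,0,0,0,0,0,1]
    - [0,0,0,0,0,0,1]
    - [0,0,0,0,0,0,1]

```text
time_s: 2.82
position: [0.4732, 0.0074, 0.0754]
tcp_rot: [[0.998, -0.063, 0.0], [-0.063, -0.998, 0.001], [0.0, -0.001, -1.0]]
force: [0.3, 4.0, 3.4]
opening: 0.365
grasp_force: 30.0
```

Call:
step_arm:
  steps:
    - [0,0,-0.03,0,0,0,1]
    - [0,0,-0.07,0,0,0,1]
    - [0,0,-0.13,0,0,0,1]
    - [0,0,-0.2,0,0,0,1]
    - [0,0,-0.25,0,0,0,1]
    - [0,0,-0.27,0,0,0,1]

```text
time_s: 3.32
position: [0.4742, 0.0061, 0.1582]
tcp_rot: [[0.998, -0.061, 0.004], [-0.061, -0.998, -0.001], [0.004, 0.001, -1.0]]
force: [-0.0, -0.2, -0.7]
opening: 0.371
grasp_force: 30.0
```

```bash
python3 -c "
from h import *
c=snap('scene','s3.png')
go((.4427,-.153,.15),-3.5)
cv2.imwrite('pics/s3c.png',cv2.resize(c['image'][200:350,240:420],None,fx=3,fy=3,interpolation=cv2.INTER_CUBIC)[:,:,::-1])"
```

```text
t 3.37 [0.4744 0.0061 0.1583] F [ 0.1264 -1.118   0.1398] open 0.365 g 30.0 d [-0.073   0.5357  0.0281] [ 0.0015 -0.0057 -0.0001] rows 3.9 0.0
```

View pics/s3c.png

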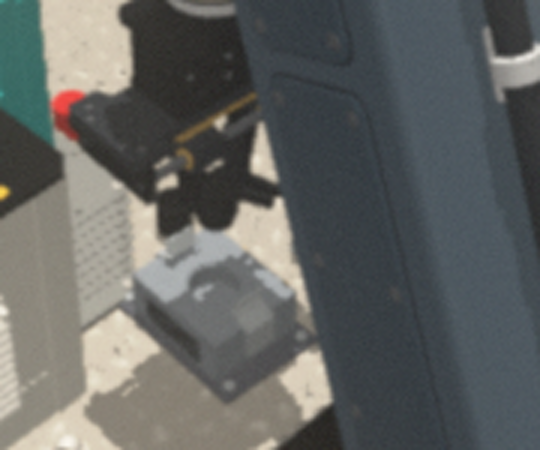

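The cap is held at crop (218,205) and the port is open at (215,285). Moving to the box and lowering.

Call:
step_arm:
  steps:
    - [-0.015,0.11,0.0,0,0,0,1]
    - [-0.03,0.22,0.0,0,0,0,1]
    - [-0.045,0.33,0.01,0,0,0,1]
    - [-0.06,0.43,0.02,0,0,0,1]
    - [-0.073,0.51,0.03,0,0,0,1]
    - [-0.073,0.535,0.1,0,0,0,1]
    - [-0.073,0.535,0.2,0,0,0,1]
    - [-0.073,0.535,0.235,0,0,0,1]

```text
time_s: 4.03
position: [0.4397, -0.1527, 0.0827]
tcp_rot: [[0.998, -0.064, -0.004], [-0.064, -0.998, 0.002], [-0.004, -0.002, -1.0]]
force: [-0.3, -0.7, 0.2]
opening: 0.367
grasp_force: 30.0
```

Call:
step_arm:
  steps:
    - [0,0,0,0,0,0,1]
    - [0,0,0.01,0,0,0,0]
    - [0,0,0.01,0,0,0,0]
    - [0,0,0.01,0,0,0,0]
    - [0,0,0.01,0,0,0,0]

```text
time_s: 4.45
position: [0.442, -0.1525, 0.0833]
tcp_rot: [[0.998, -0.061, 0.002], [-0.061, -0.998, -0.001], [0.002, 0.001, -1.0]]
force: [-0.5, -0.0, -1.2]
opening: 0.492
grasp_force: 0.0
```

```bash
python3 -c "
from h import *
go((.441,-.3905,.15),-21)"
```

```text
t 4.45 [ 0.442  -0.1525  0.0833] F [-0.521  -0.0428 -1.201 ] open 0.492 g 0.0 d [ 0.0453  0.7924 -0.2214] [ 0.0009 -0.0023  0.389 ] rows 5.9 2.4
```

Call:
step_arm:
  steps:
    - [0,0,-0.08,0,0,0,-0.5]
    - [0,0,-0.16,0,0,0,-1]
    - [0,-0.08,-0.24,0,0,0,-1]
    - [0,-0.2,-0.3,0,0,0,-1]
    - [0,-0.3,-0.35,0,0,0,-1]
    - [0,-0.4,-0.35,0,0,0,-1]
    - [0,-0.5,-0.35,0,0,0,-1]
    - [0,-0.5,-0.35,0,0,0,-1]

```text
time_s: 5.12
position: [0.4499, 0.0017, 0.1888]
tcp_rot: [[0.998, -0.056, 0.001], [-0.056, -0.998, 0.001], [0.001, -0.001, -1.0]]
force: [0.2, -1.0, -0.0]
opening: 0.975
grasp_force: 0.0
```

```bash
python3 -c "
from h import *
a=snap('scene','s4.png');b=snap('top','t4.png')
o=np.zeros((600,800,3),np.uint8)
o[:240,:320]=cv2.resize(a['image'],(320,240))
o[:240,320:]=cv2.resize(b['image'][220:340,250:490],(480,240),interpolation=cv2.INTER_CUBIC)
o[240:600,:400]=cv2.resize(b['image'][245:299,393:453],(400,360),interpolation=cv2.INTER_CUBIC)
x,y=map(int,pix(a,(.441,-.39,.03)));print(x,y)
o[240:600,400:]=cv2.resize(a['image'][y-36:y+36,x-40:x+40],(400,360),interpolation=cv2.INTER_CUBIC)
cv2.imwrite('pics/m4.png',o[:,:,::-1])
go((.441,-.3905,.15),-21)"
```

```text
429 223
t 5.22 [ 0.4507 -0.0016  0.1883] F [ 0.3032 -0.4525  0.3696] open 0.991 g 0.0 d [0.0427 1.2958 0.1287] [ 0.0005 -0.0022  0.3928] rows 9.4 2.5
```

View pics/m4.png

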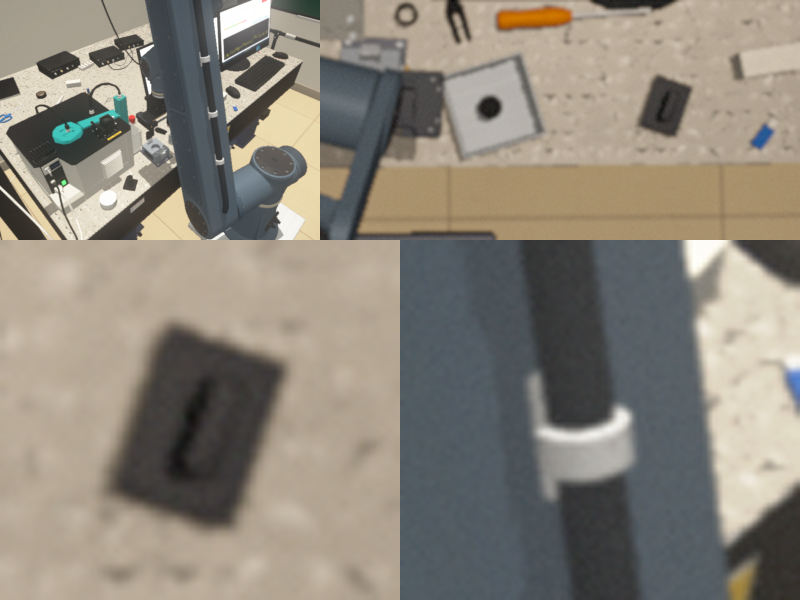

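The cap lies inside the box at montage (488,106). The cover stands alone at (665,105) with its long axis near world x; the scene view of it is blocked by the arm. I'll refine its pose by a contour fit and swing over.

```bash
python3 -c "
from h import *
for f in('top0.png','t4.png'):
    b=load(f);g=cv2.resize(b['image'][245:299,393:453],None,fx=8,fy=8,interpolation=cv2.INTER_CUBIC).max(2)
    m=(g<110).astype(np.uint8);k=max(cv2.findContours(m,0,2)[0],key=cv2.contourArea)
    q=cv2.boxPoints(cv2.minAreaRect(k));P=np.array([atz(b,393+(x-3.5)/8,245+(y-3.5)/8,.0195) for x,y in q])
    e=[P[1]-P[0],P[2]-P[1]];e.sort(key=np.linalg.norm);d=e[1]
    print(P.mean(0),[np.linalg.norm(i) for i in e],np.degrees(np.arctan(d[1]/d[0])))
go((.441,-.3905,.15),-21)"
```

```text
[ 0.4396 -0.3907  0.0195] [np.float64(0.0532176516826355), np.float64(0.0737411528170475)] -20.29474085685266
[ 0.4396 -0.3907  0.0195] [np.float64(0.05380920271654977), np.float64(0.07372678721691371)] -20.79427307746644
t 5.22 [ 0.4507 -0.0016  0.1883] F [ 0.3032 -0.4525  0.3696] open 0.991 g 0.0 d [0.0427 1.2958 0.1287] [ 0.0005 -0.0022  0.3928] rows 9.4 2.5
```

Call:
step_arm:
  steps:
    - [0,0.1,0,0,0,0,-1]
    - [0.01,0.22,0,0,0,0,-1]
    - [0.01,0.34,0,0,0,0.05,-1]
    - [0.02,0.46,0,0,0,0.1,-1]
    - [0.02,0.58,0,0,0,0.15,-1]
    - [0.03,0.7,0,0,0,0.2,-1]
    - [0.03,0.82,0,0,0,0.25,-1]
    - [0.03,0.9,0,0,0,0.3,-1]

```text
time_s: 5.88
position: [0.4425, -0.2781, 0.1879]
tcp_rot: [[0.954, -0.298, 0.002], [-0.298, -0.954, -0.003], [0.002, 0.002, -1.0]]
force: [-0.0, 1.4, 0.1]
opening: 1.002
grasp_force: 0.0
```

```bash
python3 -c "
from h import *
go((.441,-.3905,.12),-21)"
```

```text
t 5.88 [ 0.4425 -0.2781  0.1879] F [-0.0017  1.3547  0.0902] open 1.002 g 0.0 d [0.1062 0.3585 0.2275] [ 0.0029 -0.0033  0.081 ] rows 3.1 0.5
```

Call:
step_arm:
  steps:
    - [0.03,0.1,0.02,0,0,0.02,-1]
    - [0.06,0.2,0.06,0,0,0.04,-1]
    - [0.08,0.3,0.12,0,0,0.06,-1]
    - [0.1,0.345,0.18,0,0,0.07,-1]
    - [0.103,0.357,0.22,0,0,0.07,-1]
    - [0.103,0.357,0.227,0,0,0.07,-1]
    - [0.103,0.357,0.227,0,0,0.07,-1]

```text
time_s: 6.47
position: [0.4398, -0.3831, 0.1184]
tcp_rot: [[0.938, -0.346, -0.002], [-0.346, -0.938, 0.003], [-0.003, -0.002, -1.0]]
force: [0.8, 0.4, 0.6]
opening: 1.004
grasp_force: 0.0
```

```bash
python3 -c "
from h import *
a=snap('scene','s5.png');b=snap('top','t5.png')
o=np.zeros((360,800,3),np.uint8)
o[:,:400]=cv2.resize(b['image'][230:320,370:470],(400,360),interpolation=cv2.INTER_CUBIC)
o[:,400:]=cv2.resize(a['image'][223-54:223+54,429-60:429+60],(400,360),interpolation=cv2.INTER_CUBIC)
cv2.imwrite('pics/m5.png',o[:,:,::-1])
go((.440,-.3907,.0495),-20.5)"
```

```text
t 6.57 [ 0.4411 -0.3831  0.1199] F [-0.3115 -0.1847 -0.2248] open 1.002 g 0.0 d [0.0056 0.0252 0.2348] [-0.0006  0.0006  0.0082] rows 1.7 0.1
```

View pics/m5.png

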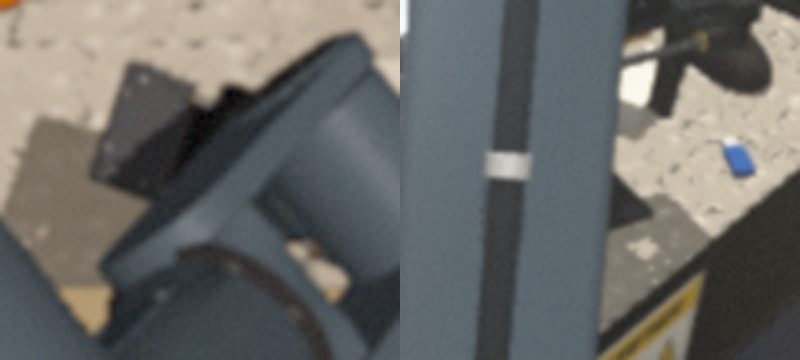

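The top view shows the gripper over the cover (plate edge left at (130,65)-(95,175)). The scene view shows only one plate corner at (652,212), which I can use as a height check.

```bash
python3 -c "
from h import *
a=load('s5.png');y=np.radians(-20.5);X=np.array([np.cos(y),np.sin(y)]);Y=np.array([-X[1],X[0]])
for sx in(-1,1):
  for sy in(-1,1):
    p=np.array([.4396,-.3907])+sx*.037*X+sy*.026*Y; print(sx,sy,[np.round(pix(a,(*p,z)),1) for z in(0,.02,.04)])
go((.4398,-.3907,.0495),-20.5)"
```

```text
-1 -1 [array([444.7, 238.2]), array([445.9, 232.4]), array([447.1, 226.5])]
-1 1 [array([428. , 243.7]), array([429. , 237.9]), array([430.1, 232. ])]
1 -1 [array([429.1, 221.9]), array([430.1, 216.2]), array([431.1, 210.4])]
1 1 [array([412.8, 227. ]), array([413.7, 221.3]), array([414.5, 215.4])]
t 6.57 [ 0.4411 -0.3831  0.1199] F [-0.3115 -0.1847 -0.2248] open 1.002 g 0.0 d [0.0049 0.0255 0.2348] [-0.0006  0.0006  0.0082] rows 1.7 0.1
```

The visible plate corner matches z≈0.02, so the height is confirmed. Descending and gripping the rib.

Call:
step_arm:
  steps:
    - [0.005,0.025,0.03,0,0,0.008,-1]
    - [0.005,0.025,0.1,0,0,0.008,-1]
    - [0.005,0.025,0.17,0,0,0.008,-1]
    - [0.005,0.025,0.215,0,0,0.008,-1]
    - [0.005,0.025,0.23,0,0,0.008,-1]
    - [0.005,0.025,0.23,0,0,0.008,-1]
    - [0.005,0.025,0.23,0,0,0.008,-1]

```text
time_s: 7.15
position: [0.4405, -0.3918, 0.051]
tcp_rot: [[0.937, -0.35, 0.001], [-0.35, -0.937, -0.001], [0.001, 0.001, -1.0]]
force: [-0.2, -0.2, 0.2]
opening: 0.999
grasp_force: 0.0
```

```bash
python3 -c "
from h import *
go((.4398,-.3907,.0495),-20.5)"
```

```text
t 7.15 [ 0.4405 -0.3918  0.051 ] F [-0.1729 -0.1612  0.2498] open 0.999 g 0.0 d [-0.0036 -0.0027  0.005 ] [ 0.0008 -0.0012 -0.0001] rows 0.0 0.0
```

Call:
step_arm:
  steps:
    - [0,-0.002,0.003,0,0,0,0]
    - [0,-0.002,0.003,0,0,0,0.4]
    - [0,-0.002,0.003,0,0,0,1]
    - [0,-0.002,0.003,0,0,0,1]
    - [0,-0.002,0.003,0,0,0,1]
    - [0,-0.002,0.003,0,0,0,1]
    - [0,-0.002,0.003,0,0,0,1]
    - [0,-0.002,0.003,0,0,0,1]

```text
time_s: 7.82
position: [0.4403, -0.3912, 0.0496]
tcp_rot: [[0.936, -0.351, 0.0], [-0.351, -0.936, -0.0], [0.0, 0.0, -1.0]]
force: [0.0, 0.7, 0.2]
opening: 0.476
grasp_force: 0.0
```

Call:
step_arm:
  steps:
    - [0,0,0,0,0,0,1]
    - [0,0,0,0,0,0,1]
    - [0,0,0,0,0,0,1]
    - [0,0,0,0,0,0,1]
    - [0,0,0,0,0,0,1]
    - [0,0,0,0,0,0,1]
    - [0,0,0,0,0,0,1]
    - [0,0,0,0,0,0,1]

```text
time_s: 8.48
position: [0.4402, -0.391, 0.0494]
tcp_rot: [[0.936, -0.351, -0.0], [-0.351, -0.936, 0.0], [-0.0, -0.0, -1.0]]
force: [-0.4, 0.8, -0.5]
opening: 0.155
grasp_force: 30.0
```

Call:
step_arm:
  steps:
    - [0,0,-0.04,0,0,0,1]
    - [0,0,-0.1,0,0,0,1]
    - [0,0,-0.18,0,0,0,1]
    - [0,0,-0.26,0,0,0,1]
    - [0,0,-0.33,0,0,0,1]
    - [0,0,-0.37,0,0,0,1]
    - [0,0,-0.37,0,0,0,1]

```text
time_s: 9.07
position: [0.4416, -0.3927, 0.1646]
tcp_rot: [[0.936, -0.351, 0.005], [-0.351, -0.936, -0.006], [0.006, 0.004, -1.0]]
force: [-0.2, -0.6, 0.1]
opening: 0.155
grasp_force: 30.0
```

```bash
python3 -c "
from h import *
a=snap('scene','s6.png')
go((.4732,.0088,.16),-3.7)"
```

```text
t 9.12 [ 0.4409 -0.3919  0.1628] F [-0.1541 -0.192  -0.7205] open 0.158 g 30.0 d [-0.3678 -1.2886  0.0049] [ 0.0037 -0.0043 -0.3741] rows 9.6 2.4
```

Call:
step_arm:
  steps:
    - [-0.02,-0.08,0,0,0,-0.03,1]
    - [-0.05,-0.18,0,0,0,-0.08,1]
    - [-0.08,-0.29,0,0,0,-0.13,1]
    - [-0.11,-0.4,0,0,0,-0.18,1]
    - [-0.14,-0.51,0,0,0,-0.24,1]
    - [-0.17,-0.62,0,0,0,-0.3,1]
    - [-0.2,-0.72,0,0,0,-0.35,1]
    - [-0.22,-0.78,0,0,0,-0.374,1]

```text
time_s: 9.78
position: [0.4588, -0.1451, 0.1595]
tcp_rot: [[0.998, -0.061, -0.004], [-0.061, -0.998, 0.003], [-0.004, -0.003, -1.0]]
force: [0.6, 0.8, -0.8]
opening: 0.155
grasp_force: 30.0
```

```bash
python3 -c "
from h import *
go((.4732,.0088,.16),-3.7)"
```

```text
t 9.78 [ 0.4588 -0.1451  0.1595] F [ 0.5992  0.7947 -0.8028] open 0.155 g 30.0 d [ 0.0163 -0.5148 -0.0003] [-0.0035  0.0051  0.0041] rows 3.7 0.0
```

Call:
step_arm:
  steps:
    - [0.004,-0.1,0,0,0,0,1]
    - [0.008,-0.22,0,0,0,0,1]
    - [0.012,-0.34,0,0,0,0.0,1]
    - [0.016,-0.44,0,0,0,0,1]
    - [0.016,-0.5,0,0,0,0,1]
    - [0.016,-0.515,0,0,0,0,1]
    - [0.016,-0.515,0,0,0,0,1]
    - [0.016,-0.515,0,0,0,0,1]

```text
time_s: 10.45
position: [0.4751, 0.0047, 0.1601]
tcp_rot: [[0.998, -0.064, -0.001], [-0.064, -0.998, -0.0], [-0.001, 0.0, -1.0]]
force: [-0.6, -0.9, -1.0]
opening: 0.155
grasp_force: 30.0
```

```bash
python3 -c "
from h import *
a=snap('scene','s7.png')
go((.4732,.0088,.12),-3.7)
cv2.imwrite('pics/s7c.png',cv2.resize(a['image'][220:350,240:390],None,fx=4,fy=4,interpolation=cv2.INTER_CUBIC)[:,:,::-1])"
```

```text
t 10.50 [0.4753 0.0043 0.1602] F [ 0.255   0.0336 -0.6691] open 0.158 g 30.0 d [-0.0077 -0.0147  0.134 ] [ 0.0003  0.0007 -0.0008] rows 1.0 0.0
```

View pics/s7c.png

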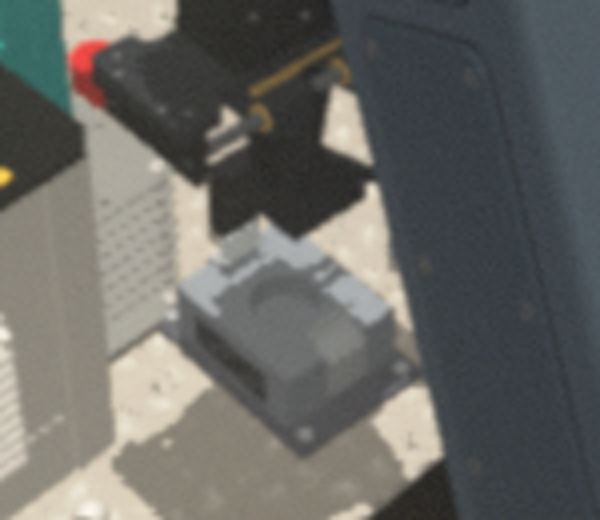

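The cover is in the grip at (285,185). The housing's top corners are at about (180,290) left, (262,218) far and (392,312) right. I'll check these against the pose estimate.

```bash
python3 -c "
from h import *
a=load('s7.png');s=load('scene0.png');t=load('top0.png')
def H(c,x,y,z,o=(.4732,.0088),yaw=-3.7):
    q=np.radians(yaw);C,S=np.cos(q),np.sin(q);return np.array(pix(c,(o[0]+C*x-S*y,o[1]+S*x+C*y,z)))
z=lambda p:(p-[240,220])*4+1.5
for x,y in((.048,.04),(-.048,-.04),(.048,-.04),(-.048,.04)):print('top',x,y,z(H(a,x,y,.045)))
for x,y in((.067,.046),(-.067,-.046),(.067,-.046),(-.067,.046)):print('flange',x,y,z(H(a,x,y,.006)))
# auto: light housing block in top0 vs background by saturation
im=t['image'][232:292,252:298];hs=cv2.cvtColor(im,cv2.COLOR_RGB2HSV);big=cv2.resize(im,None,fx=8,fy=8,interpolation=cv2.INTER_CUBIC).astype(int)
m=((big[...,0]-big[...,2])<9).astype(np.uint8);m=cv2.morphologyEx(m,cv2.MORPH_OPEN,np.ones((25,25)));k=max(cv2.findContours(m,0,2)[0],key=cv2.contourArea)
q=cv2.boxPoints(cv2.minAreaRect(k));P=np.array([atz(t,252+(x-3.5)/8,232+(y-3.5)/8,.006) for x,y in q]);print(P,P.mean(0),np.linalg.norm(P[1]-P[0]),np.linalg.norm(P[2]-P[1]))
d=P[1]-P[0];print(np.degrees(np.arctan2(d[1],d[0])))
# cap top fit in top0
g=big.max(2)[160:330,90:280];k=max(cv2.findContours((g<75).astype(np.uint8),0,2)[0],key=cv2.contourArea);(x,y),r=cv2.minEnclosingCircle(k);print('cap',atz(t,252+(x+90-3.5)/8,232+(y+160-3.5)/8,.061),r*2/8*2.65)
"
```

```text
top 0.048 0.04 [181.1162 279.2923]
top -0.048 -0.04 [401.2091 304.4924]
top 0.048 -0.04 [289.0263 212.8117]
top -0.048 0.04 [292.1262 377.319 ]
flange 0.067 0.046 [155.6554 312.6041]
flange -0.067 -0.046 [430.2586 364.8882]
flange 0.067 -0.046 [276.8165 237.3252]
flange -0.067 0.046 [307.3011 450.1529]
[[ 0.4117  0.057   0.006 ]
 [ 0.5395  0.0505  0.006 ]
 [ 0.5343 -0.0365  0.006 ]
 [ 0.4067 -0.0294  0.006 ]] [0.473  0.0104 0.006 ] 0.12791521875583867 0.08710616215372313
-2.9110300278875307
cap [0.4726 0.0089 0.061 ] 33.78325424194336
```

Agrees to within 1–2 px. I'll use (0.4735, 0.0092) and yaw −3.3, and descend in stages with force checks.

Call:
step_arm:
  steps:
    - [-0.003,-0.008,0.03,0,0,-0.005,1]
    - [-0.006,-0.016,0.08,0,0,-0.01,1]
    - [-0.006,-0.016,0.13,0,0,-0.01,1]
    - [-0.006,-0.016,0.17,0,0,-0.01,1]
    - [-0.006,-0.016,0.19,0,0,-0.01,1]
    - [-0.006,-0.016,0.19,0,0,-0.01,1]
    - [-0.006,-0.016,0.19,0,0,-0.01,1]
    - [-0.006,-0.016,0.19,0,0,-0.01,1]

```text
time_s: 11.17
position: [0.4742, 0.0095, 0.1038]
tcp_rot: [[0.998, -0.057, 0.001], [-0.057, -0.998, -0.0], [0.001, 0.0, -1.0]]
force: [0.1, -0.3, -0.6]
opening: 0.16
grasp_force: 30.0
```

```bash
python3 -c "
from h import *
go((.4735,.0092,.1),-3.3)"
```

```text
t 11.17 [0.4742 0.0095 0.1038] F [ 0.1208 -0.2987 -0.5706] open 0.160 g 30.0 d [-0.0023  0.0011  0.0128] [ 0.0002 -0.001   0.0001] rows 0.1 0.0
```

Now to TCP z≈0.092, which puts the plug just inside the mouth and the plate above the knees.

Call:
step_arm:
  steps:
    - [-0.002,0.001,0.01,0,0,0,1]
    - [-0.002,0.001,0.02,0,0,0,1]
    - [-0.002,0.001,0.03,0,0,0,1]
    - [-0.002,0.001,0.038,0,0,0,1]
    - [-0.002,0.001,0.038,0,0,0,1]
    - [-0.002,0.001,0.038,0,0,0,1]

```text
time_s: 11.67
position: [0.4731, 0.0097, 0.092]
tcp_rot: [[0.998, -0.057, -0.0], [-0.057, -0.998, 0.0], [-0.0, -0.0, -1.0]]
force: [-0.6, -0.1, -0.8]
opening: 0.159
grasp_force: 30.0
```

```bash
python3 -c "
from h import *
go((.4735,.0092,.0784),-3.3);print(read_state()['moment'])"
```

```text
t 11.67 [0.4731 0.0097 0.092 ] F [-0.6085 -0.0532 -0.7612] open 0.159 g 30.0 d [0.0015 0.0017 0.0453] [-0.0001  0.0006  0.0011] rows 0.3 0.0
[ 0.0125  0.0623 -0.0352]
```

No contact force, so the plug has entered. Pressing on slowly.

Call:
step_arm:
  steps:
    - [0.001,0.001,0.004,0,0,0,1]
    - [0.001,0.001,0.008,0,0,0,1]
    - [0.001,0.001,0.012,0,0,0,1]
    - [0.001,0.001,0.016,0,0,0,1]
    - [0.001,0.001,0.02,0,0,0,1]
    - [0.001,0.001,0.02,0,0,0,1]

```text
time_s: 12.17
position: [0.4734, 0.0094, 0.0871]
tcp_rot: [[0.998, -0.057, 0.0], [-0.057, -0.998, -0.0], [0.0, 0.0, -1.0]]
force: [-2.1, 0.7, 8.0]
opening: 0.157
grasp_force: 30.0
```

Call:
step_arm:
  steps:
    - [0,0,0.004,0,0,0,1]
    - [0,0,0.008,0,0,0,1]
    - [0,0,0.01,0,0,0,1]
    - [0,0,0.01,0,0,0,1]

```text
time_s: 12.5
position: [0.4731, 0.0094, 0.0827]
tcp_rot: [[0.998, -0.057, -0.001], [-0.057, -0.998, 0.0], [-0.001, -0.0, -1.0]]
force: [-1.5, 0.3, -2.6]
opening: 0.157
grasp_force: 30.0
```

Call:
step_arm:
  steps:
    - [0,0,0.004,0,0,0,1]
    - [0,0,0.008,0,0,0,1]
    - [0,0,0.012,0,0,0,1]
    - [0,0,0.012,0,0,0,1]
    - [0,0,0.012,0,0,0,1]

```text
time_s: 12.92
position: [0.4737, 0.0093, 0.0794]
tcp_rot: [[0.998, -0.057, 0.0], [-0.057, -0.998, -0.0], [0.0, 0.0, -1.0]]
force: [-0.9, -0.6, -2.8]
opening: 0.158
grasp_force: 30.0
```

Call:
step_arm:
  steps:
    - [0,0,0.003,0,0,0,1]
    - [0,0,0.006,0,0,0,1]
    - [0,0,0.006,0,0,0,1]
    - [0,0,0.006,0,0,0,1]

```text
time_s: 13.25
position: [0.4739, 0.0093, 0.0783]
tcp_rot: [[0.998, -0.057, 0.001], [-0.057, -0.998, -0.0], [0.001, 0.0, -1.0]]
force: [-1.5, -0.4, 5.8]
opening: 0.156
grasp_force: 30.0
```

Landed at z≈0.078, where 0.0784 was predicted. I'll add a little more push.

Call:
step_arm:
  steps:
    - [0,0,0.002,0,0,0,1]
    - [0,0,0.003,0,0,0,1]
    - [0,0,0.003,0,0,0,1]
    - [0,0,0.003,0,0,0,1]
    - [0,0,0.003,0,0,0,1]

```text
time_s: 13.67
position: [0.4739, 0.0093, 0.0783]
tcp_rot: [[0.998, -0.057, 0.002], [-0.057, -0.998, -0.0], [0.002, 0.0, -1.0]]
force: [-2.9, 0.3, 14.0]
opening: 0.157
grasp_force: 30.0
```

Call:
step_arm:
  steps:
    - [0,0,-0.0005,0,0,0,1]
    - [0,0,-0.0005,0,0,0,1]
    - [0,0,-0.0005,0,0,0,1]
    - [0,0,-0.0005,0,0,0,1]

```text
time_s: 14.0
position: [0.4739, 0.0093, 0.0783]
tcp_rot: [[0.998, -0.057, 0.002], [-0.057, -0.998, -0.0], [0.002, 0.0, -1.0]]
force: [-2.4, 0.5, 12.0]
opening: 0.161
grasp_force: 30.0
```

```bash
python3 -c "
from h import *
for i in range(8):
    a=capture('scene');s=read_state();print(s['force'],s['position'][2],s['grasp_force'])
b=snap('top','t9.png');a=snap('scene','s9.png')
o=np.zeros((520,800,3),np.uint8);o[:,:600]=cv2.resize(a['image'][220:350,240:390],None,fx=4,fy=4,interpolation=cv2.INTER_CUBIC)
o[:200,600:]=cv2.resize(b['image'][235:305,305:375],(200,200))
cv2.imwrite('pics/m9.png',o[:,:,::-1])"
```

```text
[-2.7355  0.8586 12.5054] 0.07826010041091837 30.00251144170761
[-2.2704  0.9614 12.9785] 0.07826346966651854 30.002266466617584
[-2.0525  0.8217 12.4158] 0.07826952190684655 30.00229239463806
[-3.0008  0.1964 12.7448] 0.07827026825193302 30.00213325023651
[-2.4196  0.8882 12.8139] 0.07825538514175782 30.002216398715973
[-3.4563 -0.6912 11.8981] 0.07825058757643887 30.002219080924988
[-2.8223  0.5641 11.6393] 0.07825596466334624 30.002228021621704
[-3.0157  0.0085 13.2915] 0.07824823741022419 30.00229775905609
```

View pics/m9.png

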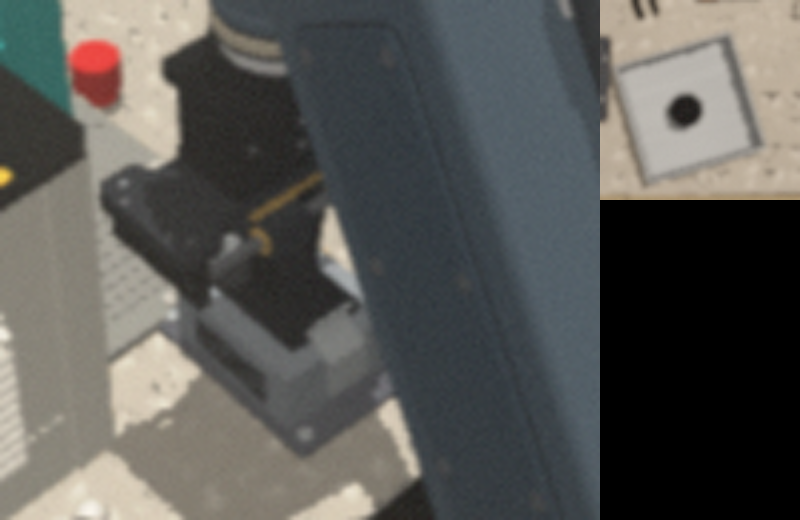

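The plate lies flat on the housing at (285,300), with the near clip upright over its end at (340,340). The cap is in the box at (685,110), and the push is steady at about 12.5 N. Handing in.

```bash
python3 -c "
from rig import *
print(hand_in())"
```

```text
the job is handed in; nothing more can be done
None
```

The worn cap is in the reject box, the snap cover is clicked home under both clips, and the job was handed in at about 15 s of the 61 s limit with the arm still pressing at about 12.5 N; I touched none of the bystanders.

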